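# Oblong printing block from the revolving magazine into the jig

## Robot

A 6-joint arm with a two-finger parallel gripper is mounted at the origin on the work surface; the furniture and walls round the work are solid. World frame = base frame: x ahead of the robot, y to its left, z up, the work surface at z = 0. Lengths are in m, angles in rad, forces in N, time in s.
With the tool pointing down it reaches from about 0.375 to 0.9 m from the base axis. Payload 3.1 kg.
Tool frame: the origin (TCP) lies at the very end of the fingers, on their centre line; the grasp point (between the pads) lies 19 mm behind it (robot.grip_depth is the distance from the TCP to the grasp point, in m); z points along the fingers, y is the direction in which the jaws open and shut (so a half turn about z gives the same grasp; the last joint's range is limited). The gripper opens to 87 mm and grips with 3 to 60 N. Pads are 19 mm wide; open, the fingers measure 117 mm over their backs; the gripper's body (75 mm by 190 mm) begins 51 mm behind the grasp point.
Start: joints at [1, 0.527, 1.433, -0, 1.181, -0.178], TCP at [0.239, 0.578, 0.223] pointing down, gripper open.
Joint ranges: [-3.08, 3.08], [-0.75, 2.2], [0.22, 2.44], [-1.43, 4.57], [0, 2.65], [-2.85, 2.85]. Speed limits (rad/s): [2.79, 2.79, 3.14, 3.14, 3.14, 3.14].

## Interface

Orientations are given as a unit quaternion [x, y, z, w].
In Python, from rig import robot gives the robot as it stands.
- The arm moves only by the tool drive_tool, never from a script. Its argument "series" is a list of rows, each a list of 7 numbers: the shift along the tool's x, y, z in m, then the turn, a rotation vector about the tool's x, y, z in degrees, then the opening, from 0 (shut) to 1 (fully open). A call has 1 to 5 rows; each row shifts and turns the commanded pose from where the row before left it, along the tool's axes as they then stand; what a row does not reach is not made up. A row lasts 1/8 s, in which the tool goes at most 62.5 mm and 10.7 degrees, less where a joint would pass 70% of its speed; a pose out of reach is approached as far as the arm can. A call is refused whole if a number of a shift passes 0.0625 or a number of a turn 10.7, either way. A call with a gripper value outside its range is refused whole. The fingers move at their own pace and stop on an object; "squeeze" is the grip in N (left out, the last holds). Time passes only in rows, so rows that do not move let the fingers close. It gives the time, the measured TCP pose, the force and the opening at its end, in the units of the state.
- robot.get_obs(): the state, without advancing time (a new reading comes with each control period).
- robot.camera(name): name is "scene" or "top" or "wrist"; returns (picture, depth): 420x560x3 uint8, blue, green, red; 420x560 float32, m along the optical axis (not along the pixel's ray), 0 where there is no reading.
- robot.camera_model(name): a dict with "fx", "fy", "cx", "cy" (pixels), "R" (3x3) and "t" (3): a world point X has camera coordinates R X + t. Camera axes: x right, y down, z forward; pixel columns grow to the right and rows downward; lengths in m; the calibration is good to about 2 mm. A picture is of the moment at which its call begins: read the wrist's pose just before it. camera_model takes no time and is no camera call; for the wrist camera it gives the pose at the moment of the call.
- robot.hand_in(): hands the job in, once; it reports no verdict.
The state is a dict: "time": time; "q": joint angles; "joint_velocities": joint speeds; "joint_torque": joint torques, N m; "position": TCP position; "tool_rot": TCP orientation; "ft_force": force on the tool from outside, world axes, zero at the start; "moment": the same for the moment, N m; "grip_width": finger opening in m.
Only numpy, scipy, OpenCV 4.12 (cv2) and the standard library are available. Lean on these libraries where they do the work, as an engineer would, in place of code of your own. Each camera call takes 0.05 s, during which the arm holds its last target. There are 200 camera calls.

## Task

Turn the revolving block magazine until the pocket with the oblong printing block stands still in the middle of the gap in the fence (the upright posts are for turning), then take that block out, put it down carved face up on the flat stone slab and let go. Take it anew by its short ends, as the fences of the registration jig leave no room at its long sides, lower it between those two fences until it lies flat on the base, carved face up and centred along them, and let go. Leave the other two blocks and the eraser in their pockets, and do not push or knock over anything else.

Things in the scene. Friction and masses are not known exactly. Their poses are not given: they have to be found in the camera images.
- block: The oblong printing block (wood, grey carved face on top), loose, 40 to 85 g: 34 mm along its x, 60 mm along its y, 32 mm high; origin at the centre of its underside, z up. The only oblong wooden block. In its pocket its x points straight away from the rotor's axis and its long y lies across the pocket, so only its long sides can be gripped there (radially).
- block_center (a point): Centre of the oblong block, half-way up, 16 mm above its underside; axes as the block's.
- magazine: Fixed round foot of the revolving magazine, 256 mm across; origin on the rotor's upright axis at table height. A fence (inner radius 116, outer 122 mm, top at z = 50 mm) runs round the rotor with one gap about 100 mm wide at the foot's own -x, towards the robot. Only there can a finger get behind a block. A block is at the gap when its centre is on the foot's -x axis, within about 10 mm.
- rotor: Turning deck, radius 115 mm, top at z = 22 mm, on the foot's axis; turns either way without end, friction 0.06 N m, no catches, stays where left. Origin on the axis at table height. Four pockets at its +x (the oblong block), -x (eraser), +y and -y (square and round block, either way), each centred 88 mm from the axis. Hub in the middle: radius 22 mm, top at z = 42 mm.
- pocket (a point): Centre of the floor of the oblong block's pocket (z = 22 mm), axes as the rotor's. The pocket, open above and outwards, has two side cheeks 66 mm apart, 6 mm thick, from 68 to 108 mm from the axis, tops at z = 51 mm, and 4 mm high lips on the outer and inner side. The block's top is at z = 54 mm; between block and hub there is room for a finger.
- gate (a point): Middle of the gap in the fence, at deck height (z = 22 mm), 122 mm from the axis; axes as the foot's.
- post0 (a point): Centre of the top of one of the rotor's four upright posts, by which it is turned: 12 mm diameter, up to z = 88 mm, 88 mm from the axis, on the diagonals between the pockets. The upper 34 mm stand above blocks and cheeks. This one is 45 deg anticlockwise (from above) of the oblong block's pocket; the others follow anticlockwise.
- post1 (a point): Centre of the top of one of the rotor's four upright posts, by which it is turned: 12 mm diameter, up to z = 88 mm, 88 mm from the axis, on the diagonals between the pockets. The upper 34 mm stand above blocks and cheeks.
- post2 (a point): Centre of the top of one of the rotor's four upright posts, by which it is turned: 12 mm diameter, up to z = 88 mm, 88 mm from the axis, on the diagonals between the pockets. The upper 34 mm stand above blocks and cheeks.
- post3 (a point): Centre of the top of one of the rotor's four upright posts, by which it is turned: 12 mm diameter, up to z = 88 mm, 88 mm from the axis, on the diagonals between the pockets. The upper 34 mm stand above blocks and cheeks.
- slab: Flat stone slab, fixed, 130 x 130 x 10 mm; origin at the centre of its underside, its top is at z = 10 mm.
- jig: Registration jig, fixed: base 120 mm (its x) by 130 mm (y), 10 mm thick, origin at the centre of its underside. Two fences along its y, 60 mm long (y -30 to 30 mm), 12 mm thick, inner faces at x = -21 and 21 mm, tops at z = 34 mm; channel ends open. The block goes in with its long side along y, either way round, ends even with the fences'. Two 4 mm pins at x = 50, y = +-40 mm.
- square_block_center (a point): Centre of the square printing block, 34 x 34 x 32 mm, in another pocket. Leave it there.
- round_block_center (a point): Centre of the round printing block, 36 mm diameter, 32 mm high, in another pocket. Leave it there.
- eraser_center (a point): Centre of the eraser, 19 x 43 x 13 mm, in another pocket. Leave it there.
- pin_tin: Round tin, 64 mm diameter, 27 mm high, on the table before the slab; origin under its centre. Bystander.
- sharp: Small pencil sharpener, 15 x 26 x 14 mm, on the table; origin under its centre. Bystander.
- glue: Glue stick standing upright, 26 mm diameter, 87 mm high, behind the slab; origin under its centre. Bystander.
Not all that is in view belongs to the job. What is shaped like the jig but turquoise is not meant.

How it is judged:
By the outcome, as a careful person would: the job done as asked, in the order asked, and still so for the second after the job is handed in, with the robot touching nothing.
It also fails if it takes over 72 s, if anything falls off the work surface, if the arm or the gripper's body presses on something with over 40 N, if the wrist force passes 120 N, or if a joint passes its speed limit or range.

## Working session

There is one attempt and no reset: what is moved stays moved. The work goes in short steps, Python scripts to look and compute and a tool call to move; the robot and the scene stay as the last step left them, time stands still between calls to the robot, and variables do not carry over. Pictures are saved under pics/ and viewed, about 8 in all and at most 12, crops included, and the job is handed in when it is done.

Besides the shell and the picture viewer there is one more tool, called after "Emit:" as name(argument=value, ...) on one line, values as JSON. drive_tool: Moves the arm, as the interface text tells. Its arguments: {"type":"object","properties":{"series":{"type":"array"},"squeeze":{"type":"number"}},"required":["series"]}

```bash
mkdir -p pics; ls; python3 - <<'E'
from rig import robot
import cv2,numpy as np
o=robot.get_obs();print({k:np.round(v,3) for k,v in o.items()})
for n in("top","scene"):
    p,d=robot.camera(n);cv2.imwrite(f"pics/{n}0.png",p);np.save(f"pics/{n}0.npy",d)
    m=robot.camera_model(n);print(n,{k:np.round(v,3).tolist() for k,v in m.items()})
E
```

```text
pics
{'time': np.float64(0.0), 'q': array([ 1.001,  0.528,  1.434,  0.   ,  1.181, -0.179]), 'joint_velocities': array([-0.001,  0.001,  0.001, -0.001,  0.   ,  0.001]), 'joint_torque': array([ 1.0000e-03, -4.4004e+01, -1.7659e+01,  6.3000e-02,  5.8000e-02,
       -0.0000e+00]), 'position': array([0.238, 0.577, 0.222]), 'tool_rot': array([ 0.195,  0.981, -0.001, -0.   ]), 'ft_force': array([0.486, 0.878, 0.325]), 'moment': array([0.06 , 0.001, 0.012]), 'grip_width': np.float64(0.087)}
top {'fx': 532.62, 'fy': 532.62, 'cx': 274.79, 'cy': 210.692, 'R': [[0.011, -1.0, -0.003], [-0.977, -0.01, -0.214], [0.214, 0.005, -0.977]], 't': [0.026, 0.544, 1.559]}
scene {'fx': 389.595, 'fy': 389.595, 'cx': 280.976, 'cy': 211.94, 'R': [[-0.505, -0.863, 0.006], [-0.393, 0.224, -0.892], [0.768, -0.453, -0.452]], 't': [0.303, 0.262, 0.561]}
```

View pics/top0.png

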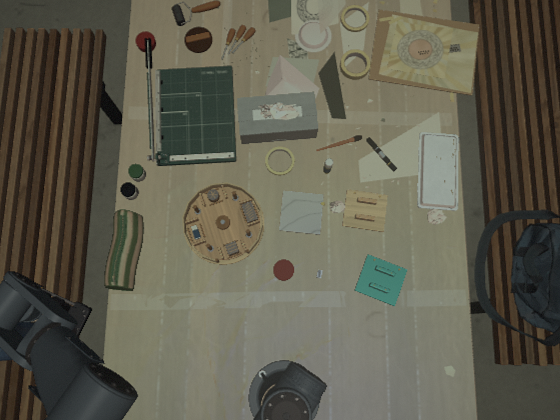

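View pics/scene0.png

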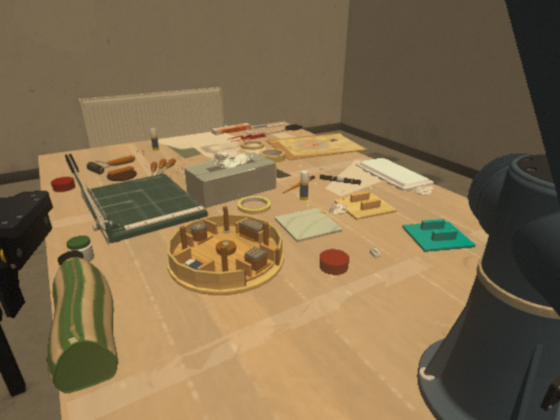

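The top view shows the magazine at (223,223), slab (301,212), wooden jig (365,210), the turquoise decoy (381,279), tin (284,270), sharpener (319,273) and glue (328,166). Next is an enlarged crop.

```bash
cat > h.py <<'E'
from rig import robot
import cv2,numpy as np
def ray(m,px,z):
    "pixels (N,2) onto the plane z"
    R,t=np.array(m["R"]),np.array(m["t"]);px=np.atleast_2d(px).astype(float)
    d=np.c_[(px[:,0]-m["cx"])/m["fx"],(px[:,1]-m["cy"])/m["fy"],np.ones(len(px))]@R
    c=-R.T@t
    return c+d*((z-c[2])/d[:,2])[:,None]
def proj(m,X):
    p=np.atleast_2d(X)@np.array(m["R"]).T+np.array(m["t"])
    return np.c_[p[:,0]/p[:,2]*m["fx"]+m["cx"],p[:,1]/p[:,2]*m["fy"]+m["cy"]]
def cloud(m,d):
    v,u=np.mgrid[:d.shape[0],:d.shape[1]]
    c=np.dstack([(u-m["cx"])/m["fx"]*d,(v-m["cy"])/m["fy"]*d,d])
    return (c-np.array(m["t"]))@np.array(m["R"])
E
python3 - <<'E'
from h import *
p=cv2.imread("pics/top0.png");d=np.load("pics/top0.npy")
a=cv2.resize(p[175:275,175:275],None,fx=6,fy=6,interpolation=cv2.INTER_CUBIC)
cv2.imwrite("pics/c0.png",a)
m=robot.camera_model("top");C=cloud(m,d)
print("table z",np.median(C[300:330,200:260,2]))
for n,px,z in [("mag",(223,223),.03),("slab",(301,212),.01),("jig",(365,210),.01),("tin",(284,270),.027),("sharp",(319,273),.014),("glue",(328,166),.087),("decoy",(381,279),.01)]:
    print(n,ray(m,px,z).round(3))
# slab & jig outline by height
for n,(x0,y0,x1,y1),lo,hi in [("slab",(272,182,332,242),.005,.02),("jig",(335,182,395,238),.005,.05)]:
    k=((C[...,2]>lo)&(C[...,2]<hi)&(d>0)).astype(np.uint8);q=np.zeros_like(k);q[y0:y1,x0:x1]=k[y0:y1,x0:x1]
    c=max(cv2.findContours(q,0,2)[0],key=cv2.contourArea)
    P=ray(m,c[:,0],.01)[:,:2].astype(np.float32)
    print(n,cv2.minAreaRect(P))
E
```

```text
table z 0.0013194363109433744
mag [[0.51  0.191 0.03 ]]
slab [[ 0.551 -0.05   0.01 ]]
jig [[ 0.56  -0.251  0.01 ]]
tin [[0.368 0.002 0.027]]
sharp [[ 0.361 -0.105  0.014]]
glue [[ 0.679 -0.129  0.087]]
decoy [[ 0.345 -0.294  0.01 ]]
slab ((0.5530274510383606, -0.04617781937122345), (0.14549991488456726, 0.1414136290550232), 80.6795654296875)
jig ((0.5610389709472656, -0.23938916623592377), (0.1690026819705963, 0.131871297955513), 84.38397216796875)
```

View pics/c0.png

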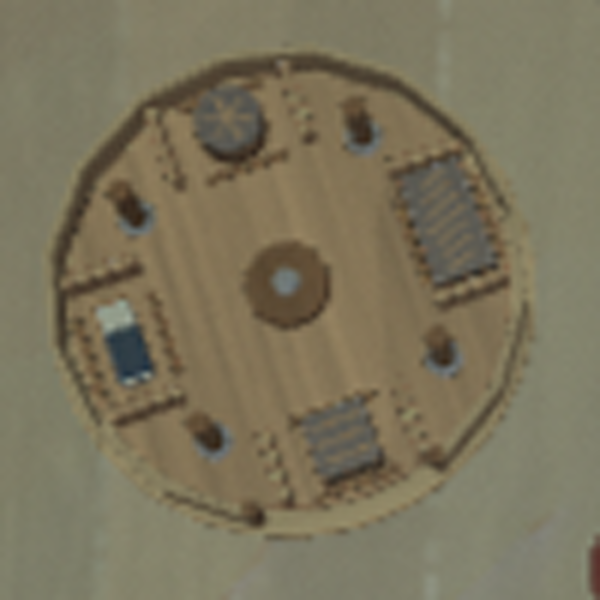

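Candidates in the crop (6x, offset 175): the oblong block with grey hatched face is at (447,222). The square block is at (342,437), the round block at (230,122) and the eraser at (125,340). The gap ends are at about (258,515) and (435,460), and the square block stands in the gap now. My choice is the one at (447,222), the only oblong wooden block, so the rotor turns about 85° clockwise.

```bash
python3 - <<'E'
from h import *
m=robot.camera_model("top")
f=lambda a:(np.atleast_2d(a)+.5)/6-.5+175
w=lambda a,z:ray(m,f(a),z)[:,:2]
hub=w((287,283),.042)[0];print("hub",hub)
ang=lambda P,c:np.degrees(np.arctan2(P[:,1]-c[1],P[:,0]-c[0]))
B=w([(447,222),(342,437),(230,122)],.054);print("blocks",B.round(3),ang(B,hub),np.hypot(*(B-hub).T))
E=w([(125,340)],.036);print("er",ang(E,hub))
Pb=w([(362,140),(135,217),(213,447),(443,360)],.022);print("post base",ang(Pb,hub),np.hypot(*(Pb-hub).T))
Pt=w([(357,105),(123,187),(202,422),(437,332)],.088);print("post top",Pt.round(3),ang(Pt,hub),np.hypot(*(Pt-hub).T))
G=w([(258,515),(435,460)],.05);print("gap",G.round(3),ang(G,hub),np.hypot(*(G-hub).T))
E
```

```text
hub [0.51135849 0.19134465]
blocks [[0.541 0.11 ]
 [0.431 0.16 ]
 [0.593 0.222]] [ -69.74723098 -158.74465505   20.65442714] [0.08688384 0.08647361 0.08679857]
er [109.6105861]
post base [ -23.26581689   65.18358379  155.57989455 -114.10199325] [0.08737461 0.09040699 0.08977088 0.08684777]
post top [[0.594 0.154]
 [0.55  0.27 ]
 [0.432 0.226]
 [0.478 0.112]] [ -24.22639743   63.68378833  156.34398912 -112.4269911 ] [0.09012557 0.08753889 0.08617717 0.08616977]
gap [[0.392 0.201]
 [0.42  0.113]] [ 175.31822984 -139.45776274] [0.12011631 0.11989221]
```

Emit:
drive_tool(series=[[-0.05, -0.025, 0, 0, 0, 0, 0.4], [-0.05, -0.025, 0, 0, 0, 0, 0.4], [-0.05, -0.025, 0, 0, 0, 0, 0.4], [-0.05, -0.025, 0, 0, 0, 0, 0.4], [-0.05, -0.025, 0, 0, 0, 0, 0.4]], squeeze=5)

```text
time: 0.72
position: [0.4227, 0.3651, 0.2223]
tool_rot: [0.195, 0.981, -0.0, -0.0]
ft_force: [0.4, 0.6, 0.3]
grip_width: 0.0449
```

Emit:
drive_tool(series=[[-0.05, -0.025, 0, 0, 0, 0, 0.4], [-0.05, -0.025, 0, 0, 0, 0, 0.4], [-0.05, -0.025, 0, 0, 0, 0, 0.4], [-0.04, -0.025, 0, 0, 0, 0, 0.4], [0, 0, 0, 0, 0, 2, 0.4]])

```text
time: 1.35
position: [0.5614, 0.1987, 0.222]
tool_rot: [0.215, 0.977, -0.0, 0.0]
ft_force: [0.5, 0.7, 0.9]
grip_width: 0.0347
```

```bash
python3 - <<'E'
from h import *
m=robot.camera_model("wrist");p,d=robot.camera("wrist");cv2.imwrite("pics/w1.png",p)
print(robot.get_obs()["position"],{k:np.round(v,3).tolist() for k,v in m.items()})
c=np.array([.5114,.1913])
for a in(-24.5,65.5,155.5,-114.5):print(a,proj(m,np.r_[c+.088*np.array([np.cos(np.radians(a)),np.sin(np.radians(a))]),.088]).round())
print(proj(m,np.r_[c,.042]))
E
```

```text
[0.55975557 0.2003318  0.22192984] {'fx': 345.608, 'fy': 345.608, 'cx': 279.174, 'cy': 206.832, 'R': [[0.421, 0.907, -0.0], [0.873, -0.405, 0.273], [0.247, -0.115, -0.962]], 't': [-0.415, -0.443, 0.275]}
-24.5 [[251. 245.]]
65.5 [[352. 148.]]
155.5 [[245.  35.]]
-114.5 [[145. 149.]]
[[252.43436832 143.39481814]]
```

View pics/w1.png

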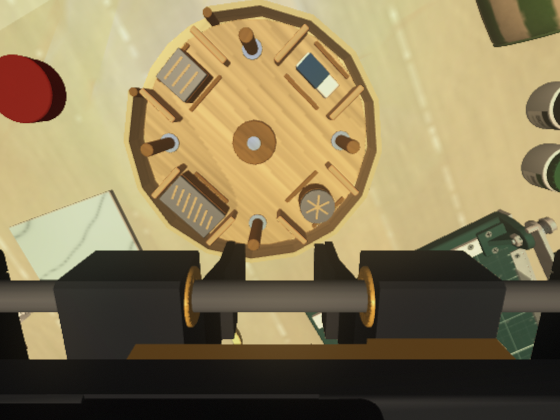

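The wrist picture shows post0's top at (254,248) and the hub at (253,142). The predictions were (251,245) and (252,143), so the rotor pose is right.

Emit:
drive_tool(series=[[-0.05, -0.028, 0, 0, 0, 0, 0.4], [0, 0, 0.06, 0, 0, 0, 0.4], [0, 0, 0.06, 0, 0, 0, 0.4], [0, 0, 0.04, 0, 0, 0, 0.4], [0, 0, 0, 0, 0, 0, 0.4]])

```text
time: 2.02
position: [0.5892, 0.1566, 0.0592]
tool_rot: [0.211, 0.977, -0.001, -0.005]
ft_force: [0.2, -0.5, 0.6]
grip_width: 0.0347
```

Emit:
drive_tool(series=[[-0.002, 0, 0, 0, 0, 0, 0.05], [0, 0, 0, 0, 0, 0, 0.05], [0, 0, 0, 0, 0, 0, 0.05]], squeeze=5)

```text
time: 2.4
position: [0.5964, 0.155, 0.0645]
tool_rot: [0.212, 0.977, 0.001, 0.002]
ft_force: [0.7, 1.0, -0.0]
grip_width: 0.0127
```

Emit:
drive_tool(series=[[0.0007, -0.0077, 0, 0, 0, 5, 0.05], [0.0013, -0.0153, 0, 0, 0, 10, 0.05], [0.0013, -0.0153, 0, 0, 0, 10, 0.05], [0.0013, -0.0153, 0, 0, 0, 10, 0.05], [0.0013, -0.0153, 0, 0, 0, 10, 0.05]])

```text
time: 3.02
position: [0.5474, 0.108, 0.0644]
tool_rot: [0.572, 0.82, 0.001, 0.002]
ft_force: [0.4, -0.5, 2.5]
grip_width: 0.0115
```

Emit:
drive_tool(series=[[0.0025, -0.0153, 0, 0, 0, 10, 0.05], [0.0023, -0.0153, 0, 0, 0, 10, 0.05], [0.0013, -0.0153, 0, 0, 0, 10, 0.05], [0.0013, -0.0153, 0, 0, 0, 10, 0.05], [0, 0, 0, 0, 0, 0, 0.05]])

```text
time: 3.65
position: [0.4834, 0.1095, 0.0637]
tool_rot: [0.816, 0.579, -0.001, -0.0]
ft_force: [-3.2, -4.1, 4.2]
grip_width: 0.0114
```

Emit:
drive_tool(series=[[0, -0.0123, 0, 0, 0, 8, 0.05], [0, 0, 0, 0, 0, 0, 0.05], [0, 0, 0, 0, 0, 0, 0.05]])

```text
time: 4.03
position: [0.4739, 0.114, 0.0634]
tool_rot: [0.853, 0.521, 0.0, 0.0]
ft_force: [-1.6, -3.0, 6.2]
grip_width: 0.0115
```

Emit:
drive_tool(series=[[0, 0, 0, 0, 0, 0, 0.4], [0, 0, 0, 0, 0, 0, 0.4], [0, 0, -0.055, 0, 0, 0, 0.5], [0, 0, -0.055, 0, 0, 0, 0.8], [0, 0, -0.045, 0, 0, 0, 0.8]])

```text
time: 4.65
position: [0.4737, 0.1143, 0.2195]
tool_rot: [0.854, 0.52, 0.001, 0.0]
ft_force: [0.5, -0.1, -0.1]
grip_width: 0.0535
```

Emit:
drive_tool(series=[[0.022, -0.06, 0, 0, 0, 0, 0.8], [0, 0, 0, 0, 0, -10.5, 0.8], [0, 0, 0, 0, 0, -10.5, 0.8], [0, 0, 0, 0, 0, -10.5, 0.8], [0, 0, 0, 0, 0, -10.5, 0.8]])

```text
time: 5.28
position: [0.4311, 0.1605, 0.2175]
tool_rot: [0.609, 0.793, 0.0, -0.0]
ft_force: [-0.3, 0.5, 0.1]
grip_width: 0.0699
```

Emit:
drive_tool(series=[[0, 0, 0, 0, 0, -3.5, 0.8], [0, 0, 0, 0, 0, 0, 0.8]])

```text
time: 5.52
position: [0.4311, 0.1604, 0.2175]
tool_rot: [0.587, 0.809, 0.0, -0.0]
ft_force: [-0.1, 0.3, -0.6]
grip_width: 0.0692
```

```bash
python3 - <<'E'
from h import *
m=robot.camera_model("wrist");p,d=robot.camera("wrist");cv2.imwrite("pics/w2.png",p);np.save("pics/w2.npy",d)
o=robot.get_obs();print(o["position"],o["tool_rot"],{k:np.round(v,3).tolist() for k,v in m.items()})
c=np.array([.5114,.1913]);a=np.radians(-161)
print(proj(m,np.r_[c+.088*np.array([np.cos(a),np.sin(a)]),.054]),proj(m,np.r_[c,.042]))
E
```

```text
[0.43108148 0.16038439 0.21749289] [ 5.87534701e-01  8.09198966e-01  8.54691252e-05 -3.62990837e-05] {'fx': 345.608, 'fy': 345.608, 'cx': 279.174, 'cy': 206.832, 'R': [[0.951, 0.309, -0.0], [0.297, -0.915, 0.272], [0.084, -0.259, -0.962]], 't': [-0.458, -0.014, 0.392]}
[[278.3398587  185.24123868]] [[366.62101697 181.17697809]]
```

View pics/w2.png

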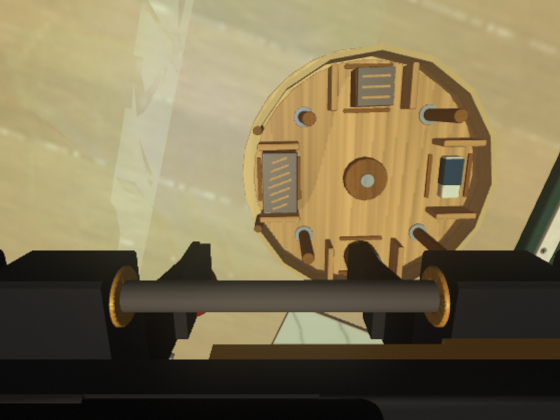

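The oblong block is now at (280,183) between the gap ends at (258,129) and (258,227). The other three items are still in their pockets. Now to measure it precisely.

```bash
python3 - <<'E'
from h import *
m=robot.camera_model("wrist");p=cv2.imread("pics/w2.png")
hub=ray(m,(366,179),.042)[0,:2];print("hub",hub)
G=ray(m,[(258,129),(258,227)],.05)[:,:2];c=np.array([.5114,.1913])
for h in(c,hub):
  print("gap",np.degrees(np.arctan2(*(G-h).T[::-1])))
hsv=cv2.cvtColor(p,cv2.COLOR_BGR2HSV)
q=np.zeros(p.shape[:2],np.uint8);q[145:222,255:305]=(hsv[145:222,255:305,1]<95)*255
q=cv2.morphologyEx(q,cv2.MORPH_CLOSE,np.ones((5,5)))
k=max(cv2.findContours(q,0,2)[0],key=cv2.contourArea)
P=ray(m,k[:,0],.054)[:,:2].astype(np.float32);print(cv2.boundingRect(k),cv2.minAreaRect(P))
b=np.array(cv2.minAreaRect(P)[0]);print(np.degrees(np.arctan2(*(b-c)[::-1])),np.hypot(*(b-c)))
o=robot.get_obs();R=__import__("scipy.spatial.transform",fromlist=["x"]).Rotation.from_quat(o["tool_rot"]).as_matrix()
print("to block in tool",R.T@(np.r_[b,.036-.019]-o["position"]))
E
```

```text
hub [0.50999497 0.19307399]
gap [ 172.39838499 -139.26226029]
gap [ 173.16860032 -138.16345148]
(262, 153, 35, 61) ((0.42845791578292847, 0.16441276669502258), (0.032515883445739746, 0.05901381000876427), 18.603313446044922)
-162.03892504865235 0.0871912418140037
to block in tool [ 0.0046108  -0.00126662  0.2004935 ]
```

Emit:
drive_tool(series=[[0.0045, -0.0015, 0, 0, 0, -0.5, 0.62], [0, 0, 0.06, 0, 0, 0, 0.62], [0, 0, 0.06, 0, 0, 0, 0.62], [0, 0, 0.04, 0, 0, 0, 0.62], [0, 0, 0.027, 0, 0, 0, 0.62]])

```text
time: 6.2
position: [0.4274, 0.1642, 0.0287]
tool_rot: [0.584, 0.812, -0.001, -0.001]
ft_force: [0.5, 0.2, 0.1]
grip_width: 0.0542
```

Emit:
drive_tool(series=[[0, 0, 0, 0, 0, 0, 0.62], [0, 0, 0, 0, 0, 0, 0.2], [0, 0, 0, 0, 0, 0, 0.2], [0, 0, 0, 0, 0, 0, 0.2], [0, 0, 0, 0, 0, 0, 0.2]], squeeze=15)

```text
time: 6.82
position: [0.429, 0.1642, 0.0317]
tool_rot: [0.584, 0.812, 0.001, 0.001]
ft_force: [-0.2, 0.8, 7.5]
grip_width: 0.0336
```

Emit:
drive_tool(series=[[0, 0, -0.03, 0, 0, 0, 0.2], [0, 0, -0.045, 0, 0, 0, 0.2], [0, 0, -0.045, 0, 0, 0, 0.2], [0, 0, 0, 0, 0, 0, 0.2]])

```text
time: 7.32
position: [0.4304, 0.1644, 0.1537]
tool_rot: [0.584, 0.812, 0.003, 0.003]
ft_force: [-0.0, 0.6, -0.4]
grip_width: 0.034
```

Emit:
drive_tool(series=[[-0.048, 0.01, 0, 0, 0, 0, 0.2], [-0.048, 0.01, 0, 0, 0, 0, 0.2], [-0.048, 0.01, 0, 0, 0, 0, 0.2], [-0.048, 0.01, 0, 0, 0, 0, 0.2], [-0.048, 0.01, 0, 0, 0, 0, 0.2]])

```text
time: 7.95
position: [0.5515, -0.0488, 0.149]
tool_rot: [0.584, 0.812, -0.0, -0.001]
ft_force: [-0.4, -0.2, -0.5]
grip_width: 0.034
```

Emit:
drive_tool(series=[[0, 0, 0, 0, 0, 0, 0.2], [0, 0, 0, 0, 0, 0, 0.2]])

```text
time: 8.2
position: [0.5502, -0.047, 0.1491]
tool_rot: [0.584, 0.812, -0.001, -0.002]
ft_force: [-1.7, 0.6, -0.4]
grip_width: 0.0337
```

```bash
python3 - <<'E'
from h import *
m=robot.camera_model("wrist");p,d=robot.camera("wrist");t,dt=robot.camera("top")
a=cv2.resize(t[165:285,175:415],None,fx=3,fy=3,interpolation=cv2.INTER_CUBIC)[:, :720]
cv2.imwrite("pics/w3.png",np.hstack([cv2.resize(p,(373,280)),a[40:320,330:720]]))
print(robot.get_obs()["position"])
E
```

```text
[ 0.55024837 -0.04617999  0.14966313]
```

View pics/w3.png

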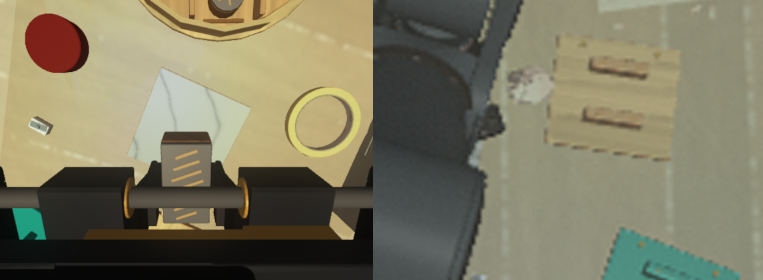

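The block is held level with its face up, over the slab. The wooden jig is clear on the right and the tin, sharpener and tape ring are untouched. Lowering now.

Emit:
drive_tool(series=[[0, 0, 0.055, 0, 0, 0, 0.2], [0, 0, 0.055, 0, 0, 0, 0.2], [0, 0, 0.014, 0, 0, 0, 0.2], [0, 0, 0.003, 0, 0, 0, 0.2], [0, 0, 0, 0, 0, 0, 0.2]])

```text
time: 8.93
position: [0.5531, -0.0475, 0.0251]
tool_rot: [0.584, 0.812, 0.001, 0.001]
ft_force: [-0.2, 0.5, -1.0]
grip_width: 0.034
```

Emit:
drive_tool(series=[[0, 0, 0.002, 0, 0, 0, 0.2], [0, 0, 0.001, 0, 0, 0, 0.2], [0, 0, 0, 0, 0, 0, 0.2]])

```text
time: 9.3
position: [0.5522, -0.0477, 0.0211]
tool_rot: [0.584, 0.812, 0.0, 0.0]
ft_force: [-0.5, 0.2, 0.4]
grip_width: 0.034
```

Emit:
drive_tool(series=[[0, 0, 0.001, 0, 0, 0, 0.2], [0, 0, 0.001, 0, 0, 0, 0.2], [0, 0, 0, 0, 0, 0, 0.2]])

```text
time: 9.68
position: [0.552, -0.0476, 0.0197]
tool_rot: [0.584, 0.812, 0.0, 0.0]
ft_force: [-1.8, -0.2, 8.5]
grip_width: 0.0338
```

Emit:
drive_tool(series=[[0, 0, -0.0005, 0, 0, 0, 0.65], [0, 0, 0, 0, 0, 0, 0.65], [0, 0, 0, 0, 0, 0, 0.65], [0, 0, -0.055, 0, 0, 0, 0.9], [0, 0, -0.06, 0, 0, 0, 1]])

```text
time: 10.3
position: [0.551, -0.0474, 0.1337]
tool_rot: [0.584, 0.812, -0.001, -0.002]
ft_force: [0.9, -0.5, -0.2]
grip_width: 0.0689
```

Emit:
drive_tool(series=[[0, 0, -0.05, 0, 0, 10, 1], [0, 0, -0.035, 0, 0, 10, 1], [0, 0, 0, 0, 0, 10, 1], [0, 0, 0, 0, 0, 10, 1], [0, 0, 0, 0, 0, 10, 1]])

```text
time: 10.92
position: [0.5516, -0.0475, 0.2189]
tool_rot: [0.874, 0.487, -0.0, -0.0]
ft_force: [-0.0, -0.8, 0.2]
grip_width: 0.0868
```

Emit:
drive_tool(series=[[0, 0, 0, 0, 0, 10, 1], [0, 0, 0, 0, 0, 10, 1], [0, 0, 0, 0, 0, 10, 1], [0, 0, 0, 0, 0, 10, 1], [0, 0, 0, 0, 0, 0, 1]])

```text
time: 11.55
position: [0.5516, -0.0475, 0.2187]
tool_rot: [0.987, 0.162, -0.0, -0.0]
ft_force: [0.1, -0.1, 0.8]
grip_width: 0.0871
```

```bash
python3 - <<'E'
from h import *
m=robot.camera_model("wrist");p,d=robot.camera("wrist");cv2.imwrite("pics/w4.png",p);np.save("pics/w4.npy",d)
np.save("pics/w4m.npy",m,allow_pickle=True)
o=robot.get_obs();print(o["position"],o["tool_rot"],o["time"]);print(proj(m,[.552,-.0476,.042]),proj(m,[.56,-.25,.01]))
E
```

```text
[ 0.55167872 -0.0474901   0.21879226] [ 9.86675478e-01  1.62700311e-01 -3.09172719e-04 -1.23223243e-04] 11.6
[[278.79747865 184.55984812]] [[449.74570032 227.66516348]]
```

View pics/w4.png

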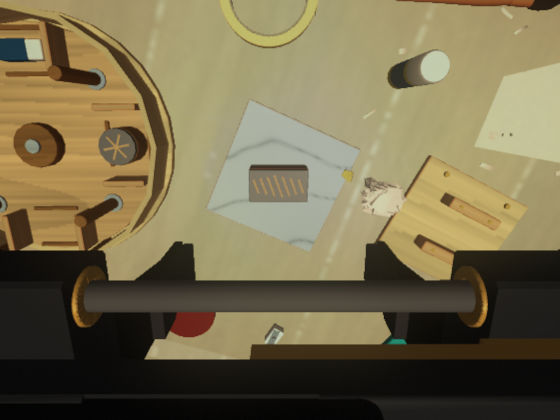

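The block lies face up on the slab at (279,184), with its long axis between the jaws. The wooden jig is partly visible at lower right.

```bash
python3 - <<'E'
from h import *
from scipy.spatial.transform import Rotation as Ro
m=robot.camera_model("wrist");p=cv2.imread("pics/w4.png")
hsv=cv2.cvtColor(p,cv2.COLOR_BGR2HSV);w=(slice(155,212),slice(240,318))
v=hsv[...,2];print("slab/block v",v[190,230],v[180,300],v[200,255])
q=np.zeros(p.shape[:2],np.uint8);q[w]=(v[w]<135)*255
q=cv2.morphologyEx(q,cv2.MORPH_CLOSE,np.ones((7,7)))
k=max(cv2.findContours(q,0,2)[0],key=cv2.contourArea);print(cv2.boundingRect(k))
# top face: rows below the dark side wall (far side shows at upper rows)
P=ray(m,k[:,0],.042)[:,:2].astype(np.float32);r=cv2.minAreaRect(P);print(r)
o=robot.get_obs();R=Ro.from_quat(o["tool_rot"]).as_matrix()
print("in tool",R.T@(np.r_[r[0],.016]-o["position"]),"yaw y",np.degrees(np.arctan2(R[1,1],R[0,1])))
E
```

```text
slab/block v 178 142 127
(249, 164, 59, 38)
((0.5534921884536743, -0.046226803213357925), (0.03780888393521309, 0.058916907757520676), 18.661216735839844)
in tool [ 0.00223865 -0.00054446  0.20279122] yaw y -71.27267089509607
```

Emit:
drive_tool(series=[[0, 0, 0.06, 0, 0, 0, 1], [0, 0, 0.06, 0, 0, 0, 1], [0, 0, 0.055, 0, 0, 0, 1], [0, 0, 0.025, 0, 0, 0, 1], [0, 0, 0.002, 0, 0, 0, 1]])

```text
time: 12.22
position: [0.5504, -0.0472, 0.015]
tool_rot: [0.987, 0.162, -0.002, -0.001]
ft_force: [-0.2, 0.6, 0.1]
grip_width: 0.0871
```

Emit:
drive_tool(series=[[0, 0, 0, 0, 0, 0, 0.5], [0, 0, 0, 0, 0, 0, 0.5], [0, 0, 0, 0, 0, 0, 0.5], [0, 0, 0, 0, 0, 0, 0.5]], squeeze=15)

```text
time: 12.72
position: [0.5525, -0.0476, 0.0181]
tool_rot: [0.987, 0.161, 0.001, 0.0]
ft_force: [-0.3, 0.6, 5.1]
grip_width: 0.0598
```

Emit:
drive_tool(series=[[0, 0, -0.03, 0, 0, 0, 0.5], [0, 0, -0.055, 0, 0, 0, 0.5], [0, 0, -0.055, 0, 0, 0, 0.5], [0, 0, -0.01, 0, 0, 0, 0.5], [-0.033, 0.042, 0, 0, 0, 0, 0.5]])

```text
time: 13.35
position: [0.5351, -0.0961, 0.1682]
tool_rot: [0.986, 0.164, 0.002, 0.001]
ft_force: [-0.4, -1.8, -0.6]
grip_width: 0.0596
```

Emit:
drive_tool(series=[[-0.033, 0.042, 0, 0, 0, 0, 0.5], [-0.033, 0.042, 0, 0, 0, 0, 0.5], [-0.033, 0.042, 0, 0, 0, 0, 0.5], [0, 0, 0, 0, 0, 10, 0.5], [0, 0, 0, 0, 0, 10, 0.5]])

```text
time: 13.98
position: [0.4789, -0.2492, 0.1658]
tool_rot: [1.0, -0.017, -0.001, -0.001]
ft_force: [-0.2, -0.3, -1.3]
grip_width: 0.0596
```

Emit:
drive_tool(series=[[0, 0, 0, 0, 0, 0, 0.5], [0, 0, 0, 0, 0, 0, 0.5]])

```text
time: 14.22
position: [0.4799, -0.2483, 0.1665]
tool_rot: [1.0, -0.011, -0.001, -0.0]
ft_force: [-0.2, 0.4, 0.3]
grip_width: 0.0598
```

```bash
python3 - <<'E'
from h import *
m=robot.camera_model("wrist");p,d=robot.camera("wrist");cv2.imwrite("pics/w5.png",p);np.save("pics/w5.npy",d)
o=robot.get_obs();print(o["position"],o["tool_rot"],o["time"],o["grip_width"]);print(proj(m,[.56,-.25,.01]))
E
```

```text
[ 0.48001688 -0.24837365  0.16661606] [ 9.99934444e-01 -1.14391351e-02 -4.02812524e-04 -3.02389240e-04] 14.275 0.05991046552168468
[[277.86416038 101.23826055]]
```

View pics/w5.png

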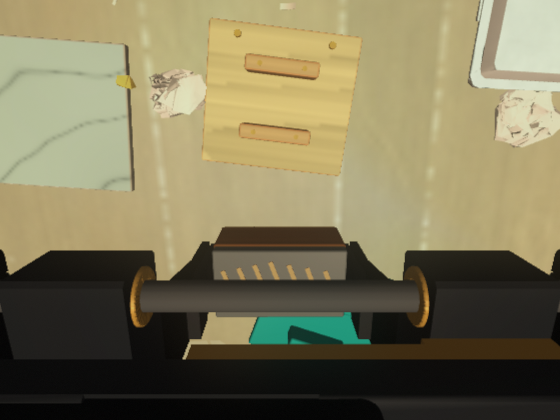

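The jig is fully visible. Its base corners are at (211,19), (361,38), (342,175) and (203,159), the fences at (282,66) and (275,133), and the pins at (238,34) and (333,45). The block is still held.

```bash
python3 - <<'E'
from h import *
from scipy.spatial.transform import Rotation as Ro
m=robot.camera_model("wrist");p=cv2.imread("pics/w5.png");d=np.load("pics/w5.npy")
C=cloud(m,d);g=cv2.cvtColor(p,cv2.COLOR_BGR2GRAY)
# base corners, subpixel, on z=.01
c=np.array([(211,19),(361,38),(342,175),(203,159)],np.float32).reshape(-1,1,2)
c=cv2.cornerSubPix(g,c,(4,4),(-1,-1),(3,50,.01)).reshape(-1,2);print(c)
B=ray(m,c,.01)[:,:2];print("base",B.round(4),B.mean(0),[np.hypot(*(B[i]-B[i-1])).round(4) for i in range(4)])
e=B[1]-B[0]+B[2]-B[3];print("y yaw",np.degrees(np.arctan2(e[1],e[0])))
# fence tops by depth
Q=(np.abs(C[...,2]-.034)<.006)&(d>0);Q[190:]=0;Q[:,:205]=0;Q[:,360:]=0
n,l,s,ce=cv2.connectedComponentsWithStats(Q.astype(np.uint8))
F=[]
for i in range(1,n):
    if s[i,4]>150:
        v,u=np.where(l==i);r=cv2.minAreaRect(ray(m,np.c_[u,v],.034)[:,:2].astype(np.float32));F.append(r[0]);print("fence",s[i,4],s[i,:4],r,np.median(C[l==i][:,2]))
for px in[(238,32),(333,43)]:print("pin",ray(m,px,.014)[0].round(4))
o=robot.get_obs();R=Ro.from_quat(o["tool_rot"]).as_matrix();print("tool y yaw",np.degrees(np.arctan2(R[1,1],R[0,1])),o["position"])
# held block: near/far top edges, TCP height + ~.025
k=ray(m,[(213,247),(344,247)],o["position"][2]+.0255);print("block top far edge in tool",(k-o["position"])@R)
print([np.median(C[v,u,2]).round(3) for v,u in((255,240),(255,320))])
E
```

```text
[[210.85916   17.291788]
 [360.30807   37.616795]
 [340.72296  172.41393 ]
 [202.34908  159.28856 ]]
base [[ 0.6283 -0.1961]
 [ 0.6099 -0.3209]
 [ 0.4952 -0.3073]
 [ 0.5105 -0.1789]] [ 0.56096472 -0.25079437] [np.float64(0.119), np.float64(0.1262), np.float64(0.1155), np.float64(0.1292)]
y yaw -97.61124892288035
fence 1237 [245  53  75  25] ((0.5869166254997253, -0.2541620135307312), (0.05977547541260719, 0.012415343895554543), 82.01358795166016) 0.034863012944121745
fence 1045 [239 123  72  22] ((0.5339887738227844, -0.24661795794963837), (0.05970512330532074, 0.012190477922558784), 81.99911499023438) 0.034858152809002126
pin [ 0.6159 -0.2184  0.014 ]
pin [ 0.6056 -0.2974  0.014 ]
tool y yaw -91.31087093802964 [ 0.48001688 -0.24837365  0.16661606]
block top far edge in tool [[ 0.01712171 -0.02724039 -0.0254977 ]
 [ 0.01706702  0.02882103 -0.02553104]]
[np.float64(0.191), np.float64(0.191)]
```

Emit:
drive_tool(series=[[0.04, 0, 0, 0, 0, 3.3, 0.5], [0.0405, 0.002, 0, 0, 0, 3.4, 0.5], [0, 0, 0.05, 0, 0, 0, 0.5], [0, 0, 0.025, 0, 0, 0, 0.5], [0, 0, 0, 0, 0, 0, 0.5]])

```text
time: 14.9
position: [0.5589, -0.2537, 0.0896]
tool_rot: [0.998, -0.07, -0.003, -0.001]
ft_force: [0.0, 0.4, -0.1]
grip_width: 0.0601
```

Emit:
drive_tool(series=[[0, 0, 0, 0, 0, 0, 0.5], [0, 0, 0, 0, 0, 0, 0.5]])

```text
time: 15.15
position: [0.5614, -0.2558, 0.0937]
tool_rot: [0.997, -0.071, 0.001, 0.001]
ft_force: [0.3, 0.8, -0.5]
grip_width: 0.0597
```

```bash
python3 - <<'E'
from h import *
from scipy.spatial.transform import Rotation as Ro
m=robot.camera_model("wrist");ps=[]
p,d=robot.camera("wrist");o=robot.get_obs();ps.append(o["position"]);R=Ro.from_quat(o["tool_rot"]).as_matrix()
for i in range(3): robot.camera("wrist");ps.append(robot.get_obs()["position"])
P=np.mean(ps,0);print(np.round(ps,4),P)
print("err in tool",R.T@(np.array([.56045,-.2504,.0176])-P),"yaw",np.degrees(np.arctan2(R[1,1],R[0,1])))
cv2.imwrite("pics/w6.png",p)
E
```

```text
[[ 0.5613 -0.2558  0.0937]
 [ 0.5611 -0.2557  0.0935]
 [ 0.5609 -0.2556  0.0933]
 [ 0.5608 -0.2555  0.093 ]] [ 0.56103525 -0.25561837  0.09335456]
err in tool [-0.00152513 -0.00518632  0.07574367] yaw -98.13631218630847
```

View pics/w6.png

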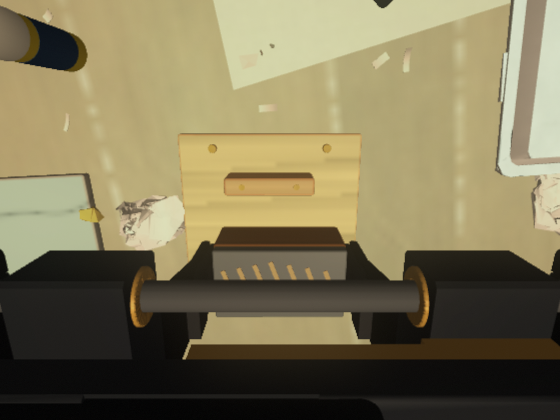

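The view agrees with the numbers: the far fence and pins are centred at column 270 and the block at 279, so I need to shift about 5 mm along -y of the tool.

Emit:
drive_tool(series=[[-0.001, -0.005, 0, 0, 0, 0, 0.5], [0, 0, 0.025, 0, 0, 0, 0.5], [0, 0, 0.01, 0, 0, 0, 0.5], [0, 0, 0, 0, 0, 0, 0.5], [0, 0, 0, 0, 0, 0, 0.5]])

```text
time: 15.98
position: [0.5606, -0.2503, 0.0575]
tool_rot: [0.997, -0.071, 0.0, 0.0]
ft_force: [-0.0, -0.1, -0.2]
grip_width: 0.0598
```

```bash
python3 - <<'E'
from h import *
from scipy.spatial.transform import Rotation as Ro
m=robot.camera_model("wrist");p,d=robot.camera("wrist");C=cloud(m,d)
o=robot.get_obs();R=Ro.from_quat(o["tool_rot"]).as_matrix();P=o["position"]
Q=(np.abs(C[...,2]-.034)<.006)&(d>0);Q[225:]=0;Q[:,:190]=0;Q[:,360:]=0
n,l,s,ce=cv2.connectedComponentsWithStats(Q.astype(np.uint8))
for i in range(1,n):
    if s[i,4]>150:
        v,u=np.where(l==i);r=cv2.minAreaRect(ray(m,np.c_[u,v],.034)[:,:2].astype(np.float32));print("fence",s[i,:4],r,"in tool",R.T@(np.r_[r[0],.034]-P))
print(P,"err",R.T@(np.array([.56045,-.2504,.0176])-P))
E
```

```text
fence [223 184 108  24] ((0.5879716277122498, -0.254070520401001), (0.05959974601864815, 0.01317535899579525), 81.77293395996094) in tool [ 0.02750861 -0.00027342  0.02376013]
[ 0.56067463 -0.25042301  0.05772576] err [-2.75959414e-04 -1.47635061e-05  4.01254402e-02]
```

Emit:
drive_tool(series=[[0, 0, 0.016, 0, 0, 0, 0.5], [0, 0, 0.012, 0, 0, 0, 0.5], [0, 0, 0.008, 0, 0, 0, 0.5], [0, 0, 0.002, 0, 0, 0, 0.5], [0, 0, 0, 0, 0, 0, 0.5]])

```text
time: 16.65
position: [0.5602, -0.2501, 0.019]
tool_rot: [0.997, -0.071, 0.0, 0.0]
ft_force: [0.4, 0.2, 0.3]
grip_width: 0.0596
```

Emit:
drive_tool(series=[[0, 0, 0.001, 0, 0, 0, 0.5], [0, 0, 0.001, 0, 0, 0, 0.5], [0, 0, 0, 0, 0, 0, 0.5]])

```text
time: 17.02
position: [0.5606, -0.2504, 0.0181]
tool_rot: [0.997, -0.071, 0.001, 0.0]
ft_force: [0.3, -0.0, 4.3]
grip_width: 0.0599
```

Emit:
drive_tool(series=[[0, 0, 0, 0, 0, 0, 0.9], [0, 0, 0, 0, 0, 0, 0.9], [0, 0, 0, 0, 0, 0, 0.9], [0, 0, -0.03, 0, 0, 0, 0.9], [0, 0, -0.06, 0, 0, 0, 0.9]])

```text
time: 17.65
position: [0.5582, -0.2489, 0.1051]
tool_rot: [0.997, -0.071, -0.003, -0.002]
ft_force: [1.1, -0.4, 0.5]
grip_width: 0.0784
```

Emit:
drive_tool(series=[[0, 0, -0.06, 0, 0, 0, 0.9], [-0.06, 0, 0, 0, 0, 0, 0.9], [0, 0, 0, 0, 0, 0, 0.9], [0, 0, 0, 0, 0, 0, 0.9]])

```text
time: 18.15
position: [0.5008, -0.2418, 0.1672]
tool_rot: [0.997, -0.071, 0.0, 0.0]
ft_force: [-0.2, 0.5, 1.1]
grip_width: 0.078
```

```bash
python3 - <<'E'
from h import *
m=robot.camera_model("wrist");p,d=robot.camera("wrist");t,_=robot.camera("top");C=cloud(m,d)
Q=(np.abs(C[...,2]-.042)<.004)&(d>0);Q[225:]=0;Q[:,:150]=0;Q[:,400:]=0
n,l,s,ce=cv2.connectedComponentsWithStats(Q.astype(np.uint8))
for i in range(1,n):
    if s[i,4]>300:
        v,u=np.where(l==i);r=cv2.minAreaRect(ray(m,np.c_[u,v],.042)[:,:2].astype(np.float32));z=C[l==i];print(s[i],r,"z",np.median(z[:,2]),"tilt",np.polyfit(z[:,0],z[:,2],1)[0],np.polyfit(z[:,1],z[:,2],1)[0])
a=cv2.resize(t[170:290,170:420],None,fx=1.6,fy=1.6,interpolation=cv2.INTER_CUBIC)
b=cv2.resize(p,(400,300));cv2.imwrite("pics/w7.png",np.hstack([b,cv2.copyMakeBorder(a,0,300-a.shape[0],0,0,0)]))
E
```

```text
[ 243  107   74   42 3030] ((0.5592907071113586, -0.2516469359397888), (0.058927930891513824, 0.032581787556409836), 81.74516296386719) z 0.042842113340636055 tilt -0.0002854416550916805 0.0007742136127326475
```

View pics/w7.png

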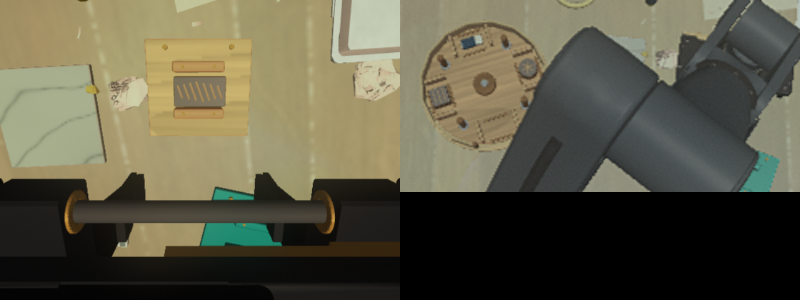

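The block lies flat between the fences at (200,92), face up. The square block, eraser and round block are in their pockets, and the gap pocket is empty. Handing in.

```bash
python3 -c "
from rig import robot
print(robot.hand_in())"
```

```text
the job is handed in; nothing more can be done
None
```

The job is done and handed in at about 18 s of the 72 s allowed; the hand-in gives no verdict. I turned the magazine about 92° clockwise by post0 and took the oblong block out by its long sides. I put it down face up on the slab and let go, then gripped it again by its short ends, lowered it into the wooden jig and let go.

**Block in the jig:** the last wrist image shows it flat and face up. Its top is at z = 0.043 m (0.042 expected), with tilt under 0.1°. The yaw matches the fences to about 0.3°. Its centre is about 1 mm off the measured jig centre, both along and across the fences.

**Gap:** before I took the block out, its pocket stood within about 1° of the middle of the gap.

**Everything else:** the last images show the square block, round block and eraser still in their pockets. The highest wrist force shown at the end of a move was about 9 N. The arm hid the tin and glue stick in the last top view. They were in place in earlier pictures, and no later move went near them. None of the last checks failed or disagreed.

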